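Clear the tensioner fixture and hold its arm back past the click

TASK

Pick up the scraper block and, with it and not with the fingers, wipe the four steel offcuts off the bed plate into the trough along the plate's front edge, then stand the scraper back on the bench on its base and let it go. After that push the sprung tensioner arm back until it is clearly past its ratchet click and finish holding it there still with the gripper: the pawl does not lock, so the arm springs back if you let go. Leave the other things on the bench and plate where they are.

Things in the scene. Friction and masses are not known exactly. Their poses are not given: they have to be found in the camera images.
- fixture: Chain-tensioner fixture, bolted to the bench. Origin on the bench surface; z up, x from the trough (front, robot side) to the back, y to the left. Aluminium bed plate, top 24 mm above the bench, x -90 to 135, y -130 to 130 mm. The offcuts lie on it with centres within x -52 to 0, y 35 to 85 mm. The pawl guide near x 111, y -83 is 54 mm tall over the bench
- trough (a point): middle of the floor of the grey steel trough along the plate's front edge, at fixture x -116, y 0, 6 mm above the bench; axes as the fixture's. Inside 52 mm (x) by 254 mm (y), from the plate's edge (fixture x -90) to x -142; its outer walls are 18 mm above the bench, 6 mm lower than the plate
- tensioner (a joint): angle q of the sprung arm (rad): 0 at rest, end stop 0.95. Pushed to the fixture's +y (clockwise from above), its roller's axis is at fixture x = 50 - 120 cos q, y = -45 + 120 sin q mm, over where the offcuts lay. About 4 N at the roller starts it, 11 N holds 0.8 rad. A tooth meets the pawl at about 0.4, adding a few N, and is past it (clicked) by 0.70. Hold it anywhere from 0.75 to 0.95
- idler (a point): top centre of the upright black idler roller fixed at the free end of the tensioner arm: 30 mm diameter, from 28 to 68 mm above the bench; the point is 68 mm above the bench. Its axes turn with the arm: x points along the arm to the pivot, 120 mm away. The arm's bar is 14 mm wide, 38 to 48 mm above the bench
- pivot (a point): top of the tensioner's vertical pivot (hub 32 mm diameter), 64 mm above the bench, at fixture x 50, y -45 mm. A short tail with the ratchet tooth sticks out behind it
- pawl_nose (a point): round steel nose of the sprung pawl slider that clicks over the tail's tooth, 41 mm above the bench, near fixture x 94, y -72 mm; it gives way radially and does not lock the arm
- scraper: wooden scraper block with a steel-edged foot, about 150 g. Origin: centre of its underside, z up. Foot 24 mm (x) by 100 mm (y, the wiping width) by 22 mm high; on it a grip rib 16 mm (x) by 50 mm (y), top 55 mm above the underside. Stands on the bench to the right of the fixture
- scraper_grip (a point): point to grip on the scraper's rib, 44 mm above its underside; close the fingers along the scraper's x (16 mm)
- offcut1: loose dark steel offcut on the bed plate, 16 x 12 x 8 mm, 12 g; origin at the centre of its underside
- offcut2: loose dark steel offcut on the bed plate, 16 x 12 x 8 mm, 12 g; origin at the centre of its underside
- offcut3: loose dark steel offcut on the bed plate, 16 x 12 x 8 mm, 12 g; origin at the centre of its underside
- offcut4: loose dark steel offcut on the bed plate, 16 x 12 x 8 mm, 12 g; origin at the centre of its underside
- grease_jar: bystander: small jar, 32 mm diameter, 35 mm tall, on the plate's back left corner; origin at its underside
- cog: bystander: steel cog, 70 mm diameter, 13 mm high, on the bench on the right, beside the scraper; origin at its underside
- lube_bottle: bystander: white bottle, 44 mm diameter, 130 mm tall, far right on the bench; origin at its underside
- wrench: bystander: wrench 170 mm long, lying on the far right of the bench
- driver: bystander: screwdriver lying to the left of the fixture
- bearing: bystander: steel ring 44 mm diameter, 12 mm high, front left on the bench
- pedal: bystander: bicycle pedal, 90 x 65 mm, 22 mm high, back left on the bench

How it is judged:
By the outcome, as a careful person would: the job done as asked, in the order asked, and still so for the second after the job is handed in, while the arm keeps its last pose, push and grip.
It also fails if it takes over 61 s, if anything falls off the work surface, if the arm or the gripper's body presses on something with over 40 N, if the wrist force passes 120 N, or if a joint passes its speed limit or range.

ROBOT

A 7-joint arm with a two-finger parallel gripper is mounted at the origin on the work surface. World frame = base frame: x ahead of the robot, y to its left, z up, the work surface at z = 0. Lengths are in m, angles in rad, forces in N, time in s.
With the tool pointing down it reaches from about 0.4 to 0.85 m from the base axis. Payload 4.5 kg.
Tool frame: the origin (TCP) lies at the very end of the fingers, on their centre line; the grasp point (between the pads) lies 19 mm behind it (r.grip_depth is the z of the grasp point in the tool frame, in m); z points along the fingers, y is the line along which they close (so a half turn about z gives the same grasp; the last joint's range is limited). The gripper opens to 88 mm and grips with 3 to 60 N. Pads are 18 mm wide; open, the fingers measure 123 mm over their backs; the gripper's body (75 mm by 187 mm) begins 45 mm behind the grasp point.
Start: joints at [1.339, 0.689, -0.195, 1.565, 0.157, 0.902, -0.215], TCP at [0.164, -0.603, 0.239] pointing down, gripper open.
Joint ranges: [-3.01, 3.01], [-0.46, 2.08], [-1.47, 1.51], [0.13, 2.56], [-1, 4.14], [0.04, 2.09], [-2.66, 2.66]. Speed limits (rad/s): [2.57, 2.57, 3.14, 3.14, 3.14, 3.14, 3.14].

INTERFACE

Orientations are given as a unit quaternion [x, y, z, w].
In Python, from plant import r gives the robot as it stands.
- The arm moves only by the shell command python3 steer.py [FORCE], which reads ROWS from standard input. ROWS is a JSON list of rows, 1 to 10 of them, each of 7 numbers: the opening from 0.0 (shut) to 1.0 (fully open), then dx, dy, dz in normalised numbers (1 is 0.8 m), then a rotation vector rx, ry, rz in shares of pi rad (1.0 is pi rad); each row is the pose to reach, as a shift and turn from the pose commanded when the command began, along the tool's axes at that moment; what a row does not reach only later rows make up. A row lasts 1/10 s, in which the tool goes at most 0.05 m and 0.15 rad, less where a joint would pass 70% of its speed; a pose out of reach is approached as far as the arm can. The fingers move at their own pace and stop on an object; FORCE is the grip in N (left out, the last holds). Time passes only in rows, so rows that do not move let the fingers close. It prints the time, the measured TCP pose, the force, the opening and the grip force at its end. Shift and turn numbers lie between -1 and 1, and a call with a number outside is refused. Input that does not fit is refused with a message, and nothing moves.
- r.get_state(): the state, without advancing time (a new reading comes with each control period).
- r.snapshot(name): name is "side" or "top" or "wrist"; returns the picture (420x560x3 uint8, red, green, blue); there is no depth.
- r.camera_params(name): a dict with "fx", "fy", "cx", "cy" (pixels), "rvec" (rotation vector, rad) and "tvec" (3), from world to camera coordinates, as OpenCV has them. Camera axes: x right, y down, z forward; pixel columns grow to the right and rows downward; lengths in m; the calibration is good to about 2 mm. A picture is of the moment at which its call begins: read the wrist's pose just before it. camera_params takes no time and is no camera call; for the wrist camera it gives the pose at the moment of the call.
- r.finish_job(): hands the job in; it is judged then, once.
The state is a dict: "clock": time; "q": joint angles; "qd": joint speeds; "joint_torque": joint torques, N m; "tool_pos": TCP position; "eef_rot": TCP orientation; "contact_force": force on the tool from outside, world axes, zero at the start; "moment": the same for the moment, N m; "opening": opening from 0.0 (shut) to 1.0 (fully open); "finger_force": force on a finger pad.
Only numpy, scipy, OpenCV 4.12 (cv2) and the standard library are available. Lean on these libraries where they do the work, as an engineer would, in place of code of your own. Each camera call takes 0.05 s, during which the arm holds its last target. There are 200 camera calls.

## Working session

There is one attempt and no reset: what is moved stays moved. The work goes in short steps, Python scripts to look and compute and a shell command to move; the robot and the scene stay as the last step left them, time stands still between calls to the robot, and variables do not carry over. Pictures are saved under pics/ and viewed, at most 10 in all, crops included, and the job is handed in when it is done.

```bash
ls; mkdir -p pics; python3 - <<'E'
from plant import r
import cv2
for n in("top","side"):
    cv2.imwrite(f"pics/{n}0.png",r.snapshot(n)[:,:,::-1]); print(n,r.camera_params(n))
print(r.get_state(), r.grip_depth)
E
```

```text
pics
plant.py
steer.py
top {'fx': 483.90504622181413, 'fy': 483.90504622181413, 'cx': 276.0404423172555, 'cy': 215.27829702387385, 'rvec': array([ 2.14774946, -2.07182671,  0.21315685]), 'tvec': array([-8.26535348e-05,  5.62143525e-01,  1.37678635e+00])}
side {'fx': 458.94278932289967, 'fy': 458.94278932289967, 'cx': 276.76881116814377, 'cy': 209.26743028425645, 'rvec': array([ 0.64201538, -2.44734413,  1.37314051]), 'tvec': array([0.48823169, 0.21014174, 1.08453056])}
{'clock': 0.1, 'q': array([ 1.33881318,  0.68986987, -0.19451457,  1.56621278,  0.15726688,
        0.90249342, -0.21509479]), 'qd': array([ 1.29986636e-03, -9.08898471e-05, -1.26622237e-03, -2.51289427e-03,
        8.50191796e-04, -1.74532785e-03,  3.60363923e-04]), 'joint_torque': array([-3.23545348e-03, -5.28498924e+01, -1.27159685e+00, -1.53837669e+01,
       -5.26064762e-02,  1.98329471e-03,  5.63484184e-05]), 'tool_pos': array([ 0.16398455, -0.60253208,  0.23801622]), 'eef_rot': array([ 9.91179051e-01,  1.32527174e-01, -1.53064244e-04, -7.83825237e-04]), 'contact_force': array([-0.59172811,  0.42486299, -0.40839241]), 'moment': array([ 0.00625916, -0.02649074, -0.01165661]), 'finger_force': 0.0, 'opening': 1.006576977204995} -0.0187
```

View pics/top0.png

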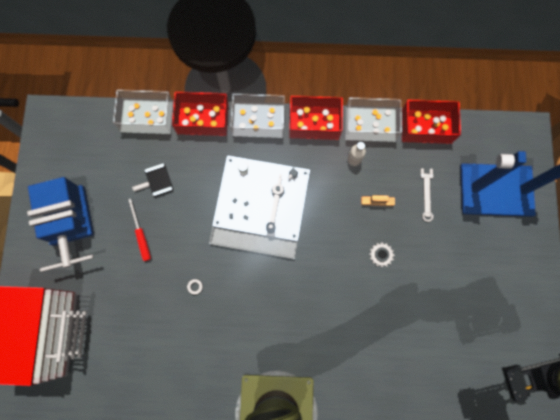

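View pics/side0.png

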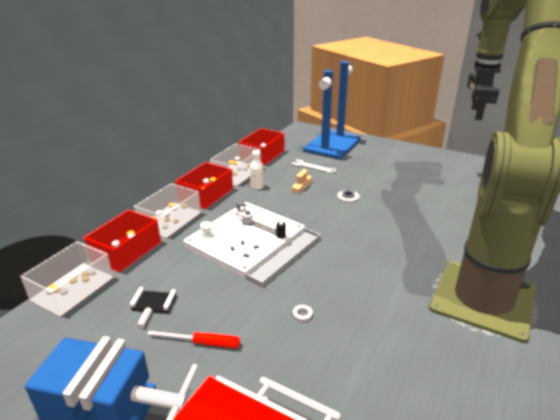

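The top view shows the fixture at about px (212–310, 157–257), the offcuts near (240, 209), the roller near (271, 227), the scraper at (378, 201) and the cog at (382, 254). I'll enlarge this area.

```bash
cat > h.py <<'E'
import numpy as np, cv2
from plant import r
from scipy.spatial.transform import Rotation as R
def ray(n,px,z,cp=None):
    c=cp or r.camera_params(n); M=R.from_rotvec(np.ravel(c["rvec"])).as_matrix(); o=-M.T@np.ravel(c["tvec"])
    d=M.T@np.array([(px[0]-c["cx"])/c["fx"],(px[1]-c["cy"])/c["fy"],1]); return o+d*(z-o[2])/d[2]
def proj(n,P,cp=None):
    c=cp or r.camera_params(n); K=np.array([[c["fx"],0,c["cx"]],[0,c["fy"],c["cy"]],[0,0,1]])
    return cv2.projectPoints(np.atleast_2d(np.array(P,float)),np.ravel(c["rvec"]),np.ravel(c["tvec"]),K,None)[0][:,0]
E
python3 - <<'E'
import cv2
im=cv2.imread("pics/top0.png")
a=cv2.resize(im[150:265,205:315],None,fx=5,fy=5,interpolation=cv2.INTER_CUBIC)
b=cv2.resize(im[185:220,350:405],None,fx=4,fy=4,interpolation=cv2.INTER_CUBIC)
a=cv2.copyMakeBorder(a,0,0,0,230,cv2.BORDER_CONSTANT); a[:b.shape[0],555:555+b.shape[1]]=b
cv2.imwrite("pics/c.png",a)
E
```

```text
(no output)
```

View pics/c.png

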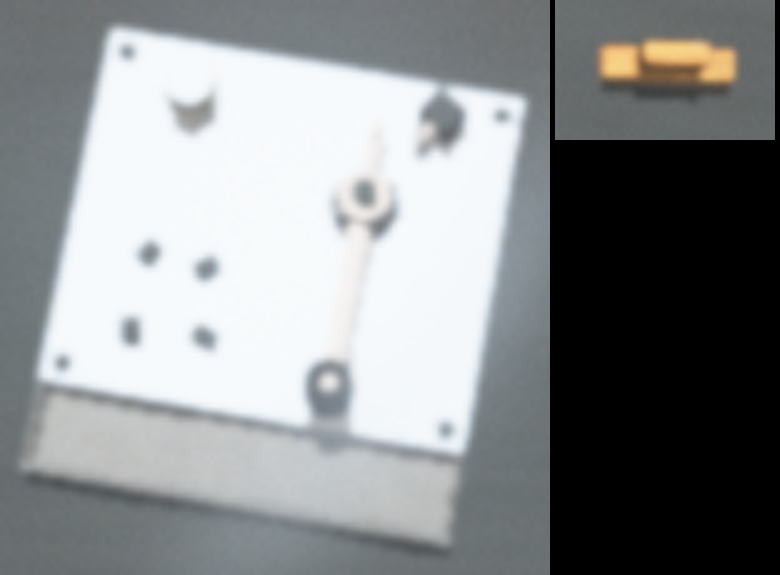

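The crop shows plate corners at (108,28), (527,97), (465,455), (37,383). The offcuts are at (149,253), (206,268), (131,331), (204,338), the roller at (328,382), and the scraper lies nearly along image x.

```bash
cat >> h.py <<'E'
def fit(F,W):
    F=np.array(F)/1e3;W=np.array(W)[:,:2];f=F-F.mean(0);w=W-W.mean(0)
    a=np.arctan2((f[:,0]*w[:,1]-f[:,1]*w[:,0]).sum(),(f*w).sum());c,s=np.cos(a),np.sin(a)
    M=np.array([[c,-s],[s,c]]);t=W.mean(0)-M@F.mean(0); return a,t,M,(F@M.T+t-W)*1e3
E
python3 - <<'E'
from h import *
p=lambda u,v:(205+u/5-.4,150+v/5-.4)
W=[ray("top",p(*x),.024) for x in [(108,28),(527,97),(465,455),(37,383)]]
a,t,M,e=fit([(135,130),(135,-130),(-90,-130),(-90,130)],W)
print("fix",a,t,e.round(1))
inv=lambda w:(M.T@(np.array(w)[:2]-t)*1e3).round(1)
for x in [(149,253),(206,268),(131,331),(204,338)]: print("off",inv(ray("top",p(*x),.030)))
print("roller",inv(ray("top",p(328,382),.068)),"hub",inv(ray("top",p(365,193),.064)),"jar",inv(ray("top",p(190,88),.059)))
im=cv2.imread("pics/top0.png"); sub=im[185:220,350:405].astype(int)
m=((sub[:,:,2]-sub[:,:,0])>60).astype(np.uint8)
ys,xs=np.nonzero(m); print(cv2.minAreaRect(np.c_[xs+350,ys+185].astype(np.float32)))
q=lambda u,v:(350+(u-555)/4-.4,185+v/4-.4)
for x in [(600,45),(600,83),(737,48),(737,87)]: print("foot",ray("top",q(*x),.022))
for x in [(643,40),(712,42),(643,62),(710,66)]: print("rib",ray("top",q(*x),.055))
print("cog",ray("top",(382,254),.013),"bottle",ray("top",(357,155),.1))
E
```

```text
fix -0.13521784376275692 [0.60168961 0.07029096] [[-1.8 -1.9]
 [-1.3  2.7]
 [ 1.4  0.7]
 [ 1.7 -1.6]]
off [-2.3 79. ]
off [-5.6 43. ]
off [-51.8  80.6]
off [-48.6  36.3]
roller [-69.3 -44. ] hub [ 48.3 -45.8] jar [96.4 70. ]
((377.5355224609375, 199.64732360839844), (33.26280212402344, 9.908068656921387), 2.38594388961792)
foot [ 0.63955496 -0.23729317  0.022     ]
foot [ 0.60963409 -0.23729918  0.022     ]
foot [ 0.64093502 -0.34220332  0.022     ]
foot [ 0.61023791 -0.3417646   0.022     ]
rib [ 0.63604921 -0.26389742  0.055     ]
rib [ 0.63634952 -0.3155513   0.055     ]
rib [ 0.61907319 -0.26382357  0.055     ]
rib [ 0.61778519 -0.31384227  0.055     ]
cog [ 0.46369559 -0.30245327  0.013     ] bottle [ 0.74342874 -0.21267075  0.1       ]
```

The fit is good: fixture yaw is -0.135 at (0.602, 0.070), and the scraper is near (0.627, -0.289) at yaw about 0. Next I'll compute the move to above it.

```bash
cat > d.py <<'E'
# d.py x y z yaw  [f = fixture coords, mm] : shift and turn in tool axes
import sys; from h import *
a0,t=-0.1352,np.array([.6017,.0703])
v=list(map(float,sys.argv[1:5]))
if sys.argv[-1]=="f":
    c,s=np.cos(a0),np.sin(a0); v[0],v[1]=t+np.array([[c,-s],[s,c]])@np.array(v[:2])/1e3; v[3]+=a0
s=r.get_state(); R0=R.from_quat(s["eef_rot"]); R1=R.from_rotvec([0,0,v[3]])*R.from_rotvec([np.pi,0,0])
print(R0.inv().apply(np.array(v[:3])-s["tool_pos"]).round(4),(R0.inv()*R1).as_rotvec().round(4),s["q"].round(2),s["clock"])
E
python3 d.py .627 -.289 .2 -1.571
```

```text
[ 0.5291 -0.1808  0.0383] [-1.0000e-03  1.5000e-03  1.8368e+00] [ 1.34  0.69 -0.19  1.57  0.16  0.9  -0.22] 0.1
```

Units first: shifts go in shares of 0.8 m and turns go in shares of pi rad. So 0.53 m / 0.8 = 0.6625, -0.18 m / 0.8 = -0.225, 1.837 rad / 3.1416 = 0.5847.

```bash
echo '[[1, 0.6625, -0.225, 0.0475, 0, 0, 0.5847], [1, 0.6625, -0.225, 0.0475, 0, 0, 0.5847], [1, 0.6625, -0.225, 0.0475, 0, 0, 0.5847], [1, 0.6625, -0.225, 0.0475, 0, 0, 0.5847], [1, 0.6625, -0.225, 0.0475, 0, 0, 0.5847], [1, 0.6625, -0.225, 0.0475, 0, 0, 0.5847], [1, 0.6625, -0.225, 0.0475, 0, 0, 0.5847], [1, 0.6625, -0.225, 0.0475, 0, 0, 0.5847], [1, 0.6625, -0.225, 0.0475, 0, 0, 0.5847], [1, 0.6625, -0.225, 0.0475, 0, 0, 0.5847]]' | python3 steer.py; python3 d.py .627 -.289 .2 -1.571
```

```text
clock: 1.1
tool_pos: [0.5792, -0.3225, 0.2044]
eef_rot: [0.814, -0.581, -0.0, 0.0]
contact_force: [0.7, -1.5, -0.8]
opening: 0.997
finger_force: 0.0
[-0.0161 -0.0561  0.0043] [0.0006 0.0004 0.3311] [ 0.28  0.8   0.31  1.49 -0.29  0.9  -2.13] 1.1
```

Joint 7 would end near its limit this way, so I'll take the half-turn-equivalent grasp at yaw +π/2.

To row units: -0.056 m / 0.8 = -0.07, -0.016 m / 0.8 = -0.02, -2.8 rad / 3.1416 = -0.8913.

```bash
echo '[[1, -0.02, -0.07, 0.005, 0, 0, -0.8913], [1, -0.02, -0.07, 0.005, 0, 0, -0.8913], [1, -0.02, -0.07, 0.005, 0, 0, -0.8913], [1, -0.02, -0.07, 0.005, 0, 0, -0.8913], [1, -0.02, -0.07, 0.005, 0, 0, -0.8913], [1, -0.02, -0.07, 0.005, 0, 0, -0.8913], [1, -0.02, -0.07, 0.005, 0, 0, -0.8913], [1, -0.02, -0.07, 0.005, 0, 0, -0.8913], [1, -0.02, -0.07, 0.005, 0, 0, -0.8913], [1, -0.02, -0.07, 0.005, 0, 0, -0.8913]]' | python3 steer.py; python3 d.py .627 -.289 .15 1.571
```

```text
clock: 2.1
tool_pos: [0.625, -0.2905, 0.2003]
eef_rot: [0.991, 0.136, -0.001, -0.0]
contact_force: [-0.1, 0.6, -0.4]
opening: 1.0
finger_force: 0.0
[ 0.0024 -0.0008  0.0503] [-1.200e-03  4.000e-04 -1.299e+00] [ 0.42  0.82 -0.1   1.39  0.09  0.94 -1.01] 2.1
```

To row units: 0.002 m / 0.8 = 0.0025, -1.3 rad / 3.1416 = -0.4138.

```bash
echo '[[1, 0.0025, 0, 0, 0, 0, -0.4138], [1, 0.0025, 0, 0, 0, 0, -0.4138], [1, 0.0025, 0, 0, 0, 0, -0.4138], [1, 0.0025, 0, 0, 0, 0, -0.4138], [1, 0.0025, 0, 0, 0, 0, -0.4138], [1, 0.0025, 0, 0, 0, 0, -0.4138], [1, 0.0025, 0, 0, 0, 0, -0.4138], [1, 0.0025, 0, 0, 0, 0, -0.4138], [1, 0.0025, 0, 0, 0, 0, -0.4138], [1, 0.0025, 0, 0, 0, 0, -0.4138]]' | python3 steer.py
python3 - <<'E'
from h import *
import pickle
c=r.camera_params("wrist"); im=r.snapshot("wrist")[:,:,::-1]; cv2.imwrite("pics/w1.png",im)
pickle.dump(c,open("w1.pkl","wb")); print(r.get_state()["tool_pos"],r.get_state()["q"])
m=((im[:,:,2].astype(int)-im[:,:,0])>60).astype(np.uint8); print(m.sum())
print([ (proj("wrist",[[.627,-.289,z]],c)) for z in (0,.055)])
E
```

```text
clock: 3.1
tool_pos: [0.6268, -0.2902, 0.2002]
eef_rot: [0.709, 0.705, -0.0, -0.001]
contact_force: [1.0, 0.5, -1.0]
opening: 1.0
finger_force: 0.0
[ 0.62694906 -0.29013355  0.20031002] [ 0.58695744  0.85092562 -0.45620382  1.37126456  0.40094932  1.01193235
  0.04526806]
4216
[array([[280.37825356, 181.11080615]]), array([[280.48545022, 193.9020381 ]])]
```

View pics/w1.png

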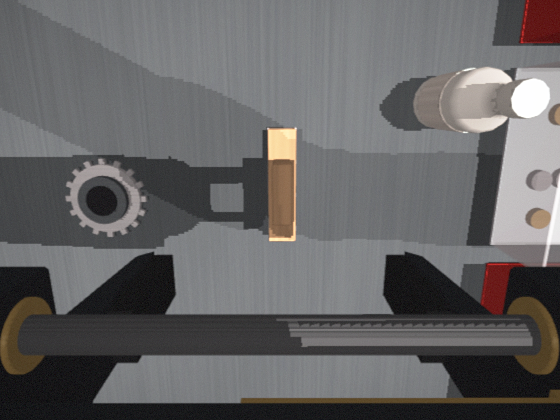

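The wrist view shows the scraper foot at x 267–297, y 128–241 px, with the rib top at x 271–294, y 159–237, nearly square to the tool.

```bash
python3 - <<'E'
from h import *
import pickle
c=pickle.load(open("w1.pkl","rb"))
for p in [(271,159),(294,159),(271.5,237),(294,237)]: print("rib",ray("wrist",p,.055,c).round(4))
for p in [(267,128),(296,128),(269,241),(297,241)]: print("foot",ray("wrist",p,.022,c).round(4))
E
python3 d.py .627 -.288 .027 1.571
```

```text
rib [ 0.6198 -0.2615  0.055 ]
rib [ 0.6375 -0.2616  0.055 ]
rib [ 0.6195 -0.3248  0.055 ]
rib [ 0.6378 -0.3249  0.055 ]
foot [ 0.616  -0.2397  0.022 ]
foot [ 0.6403 -0.2398  0.022 ]
foot [ 0.6164 -0.34    0.022 ]
foot [ 0.6418 -0.3401  0.022 ]
[0.002  0.0002 0.1733] [-0.0008 -0.0006 -0.0076] [ 0.59  0.85 -0.46  1.37  0.4   1.01  0.05] 3.15
```

To row units: 0.1735 m / 0.8 = 0.2169, 0.165 m / 0.8 = 0.2063.

```bash
echo '[[1, 0.0025, 0.0025, 0.0625, 0, 0, 0], [1, 0.0025, 0.0025, 0.125, 0, 0, 0], [1, 0.0025, 0.0025, 0.175, 0, 0, 0], [1, 0.0025, 0.0025, 0.2063, 0, 0, 0], [1, 0.0025, 0.0025, 0.2169, 0, 0, 0], [1, 0.0025, 0.0025, 0.2169, 0, 0, 0]]' | python3 steer.py && echo '[[0, 0, 0, 0, 0, 0, 0], [0, 0, 0, 0, 0, 0, 0], [0, 0, 0, 0, 0, 0, 0], [0, 0, 0, 0, 0, 0, 0], [0, 0, 0, 0, 0, 0, 0], [0, 0, 0, 0, 0, 0, 0], [0, 0, 0, 0, 0, 0, 0], [0, 0, 0, 0, 0, 0, 0]]' | python3 steer.py 40
```

```text
clock: 3.75
tool_pos: [0.6287, -0.2878, 0.0264]
eef_rot: [0.709, 0.705, -0.001, -0.001]
contact_force: [-0.0, -1.0, 0.3]
opening: 1.002
finger_force: 0.0
clock: 4.55
tool_pos: [0.6293, -0.288, 0.0273]
eef_rot: [0.709, 0.705, -0.0, -0.0]
contact_force: [0.3, 0.3, 0.1]
opening: 0.297
finger_force: 0.0
```

To row units: -0.14 m / 0.8 = -0.175, -0.09 m / 0.8 = -0.1125.

```bash
echo '[[0, 0, 0, 0, 0, 0, 0], [0, 0, 0, 0, 0, 0, 0], [0, 0, 0, 0, 0, 0, 0], [0, 0, 0, 0, 0, 0, 0]]' | python3 steer.py && echo '[[0, 0, 0, -0.05, 0, 0, 0], [0, 0, 0, -0.1125, 0, 0, 0], [0, 0, 0, -0.175, 0, 0, 0], [0, 0, 0, -0.175, 0, 0, 0]]' | python3 steer.py; python3 d.py 34 60 .165 1.571 f
```

```text
clock: 4.95
tool_pos: [0.6293, -0.2881, 0.0273]
eef_rot: [0.709, 0.705, -0.0, -0.0]
contact_force: [0.3, 0.1, -0.3]
opening: 0.18
finger_force: 40.0
clock: 5.35
tool_pos: [0.6342, -0.289, 0.1753]
eef_rot: [0.709, 0.705, 0.004, 0.006]
contact_force: [1.7, 0.4, -1.8]
opening: 0.176
finger_force: 40.0
[0.4143 0.0067 0.0088] [0.0141 0.0029 0.1292] [ 0.58  0.88 -0.45  1.39  0.42  0.95  0.03] 5.35
```

To row units: 0.414 m / 0.8 = 0.5175, 0.009 m / 0.8 = 0.0113, 0.129 rad / 3.1416 = 0.0411.

```bash
echo '[[0, 0.5175, 0.0113, 0.0113, 0, 0, 0.0411], [0, 0.5175, 0.0113, 0.0113, 0, 0, 0.0411], [0, 0.5175, 0.0113, 0.0113, 0, 0, 0.0411], [0, 0.5175, 0.0113, 0.0113, 0, 0, 0.0411], [0, 0.5175, 0.0113, 0.0113, 0, 0, 0.0411], [0, 0.5175, 0.0113, 0.0113, 0, 0, 0.0411], [0, 0.5175, 0.0113, 0.0113, 0, 0, 0.0411], [0, 0.5175, 0.0113, 0.0113, 0, 0, 0.0411], [0, 0.5175, 0.0113, 0.0113, 0, 0, 0.0411], [0, 0.5175, 0.0113, 0.0113, 0, 0, 0.0411]]' | python3 steer.py && echo '[[0, 0, 0, 0, 0, 0, 0], [0, 0, 0, 0, 0, 0, 0]]' | python3 steer.py;  python3 d.py 30 60 .055 1.571 f
python3 - <<'E'
from h import *
cv2.imwrite("pics/t1.png",cv2.resize(r.snapshot("top")[130:270,190:390,::-1],None,fx=3,fy=3,interpolation=cv2.INTER_CUBIC))
cv2.imwrite("pics/w2.png",r.snapshot("wrist")[:,:,::-1])
E
```

```text
clock: 6.35
tool_pos: [0.6391, 0.1306, 0.1576]
eef_rot: [0.751, 0.661, 0.0, -0.001]
contact_force: [-0.6, -0.3, -1.6]
opening: 0.178
finger_force: 40.0
clock: 6.55
tool_pos: [0.6406, 0.1222, 0.1578]
eef_rot: [0.754, 0.657, -0.001, 0.001]
contact_force: [-0.7, -0.5, -1.5]
opening: 0.178
finger_force: 40.0
[ 0.0036 -0.0015  0.1028] [-0.0003  0.003  -0.0027] [-0.08  0.84 -0.35  1.54  0.35  0.83 -0.7 ] 6.55
```

View pics/w2.png

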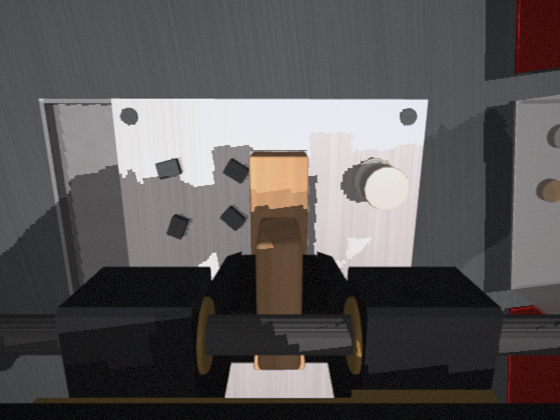

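The wrist view shows the scraper behind all four offcuts (px (168,168), (236,170), (178,227), (233,217)) and clear of the jar. The plate's left corners are at (112,99) and (427,99). I'll check the fixture pose and offcuts against this view.

```bash
python3 - <<'E'
from h import *
a,t=-.1352,np.array([.6017,.0703]);M=R.from_rotvec([0,0,a]).as_matrix()[:2,:2]
for p,z in [((112,99),.024),((427,99),.024),((168,168),.028),((236,170),.028),((178,227),.028),((233,217),.028),((386,189),.059),((280,150),.13)]:
    print((M.T@(ray("wrist",p,z)[:2]-t)*1e3).round(1))
E
echo '[[0, 0, 0, 0.0625, 0, 0, 0], [0, 0, 0, 0.1, 0, 0, 0], [0, 0, 0, 0.1188, 0, 0, 0], [0, 0, 0, 0.125, 0, 0, 0], [0, 0, 0, 0.1275, 0, 0, 0], [0, 0, 0, 0.1275, 0, 0, 0]]' | python3 steer.py
```

```text
[-87.7 130. ]
[136.2 129.3]
[-50.6  81.2]
[-0.7 79.6]
[-46.6  35.7]
[-4.2 43.6]
[101.7  71.5]
[ 31.6 104.9]
clock: 7.25
tool_pos: [0.6415, 0.1261, 0.0576]
eef_rot: [0.753, 0.658, 0.001, 0.001]
contact_force: [-0.6, -0.7, -2.1]
opening: 0.177
finger_force: 40.0
```

To row units: 0.005 m / 0.8 = 0.0063, 0.003 m / 0.8 = 0.0038.

```bash
echo '[[0, 0, 0, 0.0038, 0, 0, 0], [0, 0, 0, 0.0063, 0, 0, 0], [0, 0, 0, 0.0063, 0, 0, 0]]' | python3 steer.py;echo '[[0, 0, 0, 0.0013, 0, 0, 0], [0, 0, 0, 0.0025, 0, 0, 0], [0, 0, 0, 0.0025, 0, 0, 0]]' | python3 steer.py
```

```text
clock: 7.55
tool_pos: [0.6405, 0.1259, 0.0516]
eef_rot: [0.753, 0.658, 0.0, 0.0]
contact_force: [0.3, -1.1, -2.3]
opening: 0.18
finger_force: 40.0
clock: 7.85
tool_pos: [0.6406, 0.1259, 0.0512]
eef_rot: [0.753, 0.658, 0.0, 0.0]
contact_force: [-3.0, -0.9, 10.3]
opening: 0.181
finger_force: 40.0
```

It is in contact with the plate at about 12 N. I'll ease off slightly and sweep toward the fixture's -x, which is tool -y.

To row units: -0.075 m / 0.8 = -0.0938, -0.065 m / 0.8 = -0.0813.

```bash
echo '[[0, 0, 0, -0.0013, 0, 0, 0], [0, 0, -0.0075, -0.0013, 0, 0, 0], [0, 0, -0.0188, -0.0013, 0, 0, 0], [0, 0, -0.0313, -0.0013, 0, 0, 0], [0, 0, -0.0438, -0.0013, 0, 0, 0], [0, 0, -0.0563, -0.0013, 0, 0, 0], [0, 0, -0.0688, -0.0013, 0, 0, 0], [0, 0, -0.0813, -0.0013, 0, 0, 0], [0, 0, -0.0938, -0.0013, 0, 0, 0]]' | python3 steer.py; python3 d.py -98 60 .0512 1.571 f
```

```text
clock: 8.75
tool_pos: [0.567, 0.1364, 0.0512]
eef_rot: [0.753, 0.658, 0.002, 0.001]
contact_force: [4.1, 0.1, 5.0]
opening: 0.174
finger_force: 40.0
[-0.0007 -0.0547 -0.0002] [ 0.0034 -0.0015  0.0009] [-0.18  0.91 -0.24  1.82  0.44  0.46 -0.86] 8.75
```

To row units: -0.054 m / 0.8 = -0.0675, -0.048 m / 0.8 = -0.06.

```bash
echo '[[0, 0, -0.0125, 0, 0, 0, 0], [0, 0, -0.025, 0, 0, 0, 0], [0, 0, -0.0375, 0, 0, 0, 0], [0, 0, -0.05, 0, 0, 0, 0], [0, 0, -0.06, 0, 0, 0, 0], [0, 0, -0.0675, -0.0006, 0, 0, 0], [0, 0, -0.0675, -0.0006, 0, 0, 0], [0, 0, -0.0675, -0.0006, 0, 0, 0]]' | python3 steer.py; echo '[[0, 0, 0, -0.0125, 0, 0, 0], [0, 0, 0, -0.0625, 0, 0, 0], [0, 0, 0, -0.125, 0, 0, 0], [0, 0, 0.0625, -0.1375, 0, 0, 0], [0, 0, 0.1, -0.1375, 0, 0, 0], [0, 0, 0.1, -0.1375, 0, 0, 0]]' | python3 steer.py
python3 - <<'E'
from h import *
cv2.imwrite("pics/w3.png",r.snapshot("wrist")[:,:,::-1])
E
```

```text
clock: 9.55
tool_pos: [0.5107, 0.1428, 0.0502]
eef_rot: [0.753, 0.658, -0.002, -0.001]
contact_force: [-1.4, -0.0, -2.0]
opening: 0.18
finger_force: 40.0
clock: 10.15
tool_pos: [0.5968, 0.1302, 0.1621]
eef_rot: [0.755, 0.656, 0.002, 0.002]
contact_force: [-1.3, -0.2, -2.3]
opening: 0.178
finger_force: 40.0
```

View pics/w3.png

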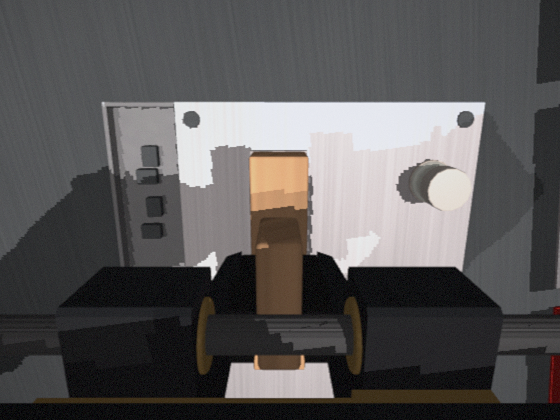

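All four offcuts are in the trough (px (150,155), (147,176), (154,206), (152,231)) and the plate is clear. The scraper goes back to where it stood.

```bash
python3 d.py .6287 -.288 .165 1.571
```

```text
[-0.4102  0.0924 -0.0038] [ 0.0012  0.     -0.1376] [-0.1   0.78 -0.34  1.69  0.36  0.74 -0.76] 10.2
```

To row units: -0.41 m / 0.8 = -0.5125, 0.092 m / 0.8 = 0.115, -0.138 rad / 3.1416 = -0.0439.

```bash
echo '[[0, -0.5125, 0.115, -0.005, 0, 0, -0.0439], [0, -0.5125, 0.115, -0.005, 0, 0, -0.0439], [0, -0.5125, 0.115, -0.005, 0, 0, -0.0439], [0, -0.5125, 0.115, -0.005, 0, 0, -0.0439], [0, -0.5125, 0.115, -0.005, 0, 0, -0.0439], [0, -0.5125, 0.115, -0.005, 0, 0, -0.0439], [0, -0.5125, 0.115, -0.005, 0, 0, -0.0439], [0, -0.5125, 0.115, -0.005, 0, 0, -0.0439], [0, -0.5125, 0.115, -0.005, 0, 0, -0.0439], [0, -0.5125, 0.115, -0.005, 0, 0, -0.0439]]' | python3 steer.py >/dev/null; echo '[[0, 0, 0, 0, 0, 0, 0], [0, 0, 0, 0, 0, 0, 0], [0, 0, 0, 0, 0, 0, 0]]' | python3 steer.py; python3 d.py .6287 -.288 .030 1.571
```

```text
clock: 11.5
tool_pos: [0.6284, -0.2834, 0.165]
eef_rot: [0.704, 0.71, 0.0, -0.001]
contact_force: [0.7, 0.4, -1.9]
opening: 0.18
finger_force: 40.0
[-0.0048  0.0003  0.135 ] [-0.0005 -0.0015  0.0074] [ 0.58  0.89 -0.45  1.41  0.43  0.95  0.02] 11.5
```

To row units: 0.135 m / 0.8 = 0.1688, 0.133 m / 0.8 = 0.1663.

```bash
echo '[[0, -0.005, 0, 0.0625, 0, 0, 0], [0, -0.005, 0, 0.125, 0, 0, 0], [0, -0.005, 0, 0.1563, 0, 0, 0], [0, -0.005, 0, 0.1663, 0, 0, 0], [0, -0.005, 0, 0.1688, 0, 0, 0], [0, -0.005, 0, 0.1688, 0, 0, 0]]' | python3 steer.py; echo '[[0, 0, 0, 0.0013, 0, 0, 0], [0, 0, 0, 0.0025, 0, 0, 0], [0, 0, 0, 0.0038, 0, 0, 0], [0, 0, 0, 0.0038, 0, 0, 0]]' | python3 steer.py
```

```text
clock: 12.1
tool_pos: [0.6298, -0.2899, 0.0315]
eef_rot: [0.705, 0.709, 0.001, 0.001]
contact_force: [0.3, 0.2, -2.3]
opening: 0.182
finger_force: 40.0
clock: 12.5
tool_pos: [0.6284, -0.2904, 0.0273]
eef_rot: [0.706, 0.708, 0.0, 0.0]
contact_force: [0.3, -0.4, -0.5]
opening: 0.179
finger_force: 40.0
```

To row units: 0.0005 m / 0.8 = 0.0006.

```bash
echo '[[0, 0, 0, 0.0006, 0, 0, 0], [0, 0, 0, 0.0006, 0, 0, 0]]' | python3 steer.py | sed -n 2,4p; echo '[[1, 0, 0, 0.0006, 0, 0, 0], [1, 0, 0, 0, 0, 0, 0], [1, 0, 0, 0, 0, 0, 0], [1, 0, 0, 0, 0, 0, 0], [1, 0, 0, 0, 0, 0, 0], [1, 0, 0, 0, 0, 0, 0]]' | python3 steer.py|tail -3;  echo '[[1, 0, 0, -0.0375, 0, 0, 0], [1, 0, 0, -0.1, 0, 0, 0], [1, 0, 0, -0.1625, 0, 0, 0], [1, 0, 0, -0.1875, 0, 0, 0], [1, 0, 0, -0.1875, 0, 0, 0]]' | python3 steer.py; python3 d.py -68.5 -45 .16 0 f
```

```text
tool_pos: [0.6284, -0.2904, 0.0273]
eef_rot: [0.706, 0.708, -0.0, 0.0]
contact_force: [-2.7, 0.7, 4.9]
contact_force: [0.2, 0.1, 0.6]
opening: 0.7
finger_force: 0.0
clock: 13.8
tool_pos: [0.6308, -0.2908, 0.1807]
eef_rot: [0.706, 0.708, 0.002, 0.004]
contact_force: [0.7, -0.7, -0.1]
opening: 1.006
finger_force: 0.0
[ 0.3261 -0.102   0.0191] [ 0.0078 -0.0046  1.7096] [ 0.59  0.87 -0.46  1.39  0.43  0.97  0.04] 13.8
```

To row units: 0.326 m / 0.8 = 0.4075, -0.102 m / 0.8 = -0.1275, 1.71 rad / 3.1416 = 0.5443.

```bash
echo '[[1, 0.4075, -0.1275, 0, 0, 0, 0.5443], [1, 0.4075, -0.1275, 0, 0, 0, 0.5443], [1, 0.4075, -0.1275, 0, 0, 0, 0.5443], [1, 0.4075, -0.1275, 0, 0, 0, 0.5443], [1, 0.4075, -0.1275, 0, 0, 0, 0.5443], [1, 0.4075, -0.1275, 0, 0, 0, 0.5443], [1, 0.4075, -0.1275, 0, 0, 0, 0.5443], [1, 0.4075, -0.1275, 0, 0, 0, 0.5443], [1, 0.4075, -0.1275, 0, 0, 0, 0.5443], [1, 0.4075, -0.1275, 0, 0, 0, 0.5443]]' | python3 steer.py>/dev/null; echo '[[1, 0, 0, 0, 0, 0, 0.0637], [1, 0, 0, 0, 0, 0, 0.0637], [1, 0, 0, 0, 0, 0, 0.0637], [1, 0, 0, 0, 0, 0, 0.0637]]' | python3 steer.py; python3 d.py -69 -45 .16 0 f
python3 - <<'E'
from h import *
import pickle
pickle.dump(r.camera_params("wrist"),open("w4.pkl","wb"))
cv2.imwrite("pics/w4.png",r.snapshot("wrist")[:,:,::-1])
t=r.snapshot("top")[:,:,::-1]
cv2.imwrite("pics/t4.png",cv2.resize(t[140:280,330:430],None,fx=4,fy=4))
E
```

```text
clock: 15.2
tool_pos: [0.5243, 0.0352, 0.1755]
eef_rot: [0.998, -0.062, -0.001, 0.0]
contact_force: [-0.1, -0.6, 0.4]
opening: 0.998
finger_force: 0.0
[ 0.003  -0.0002  0.0155] [0.0009 0.0017 0.0115] [-0.2   0.66  0.07  1.94 -0.09  0.56 -1.76] 15.2
```

View pics/w4.png

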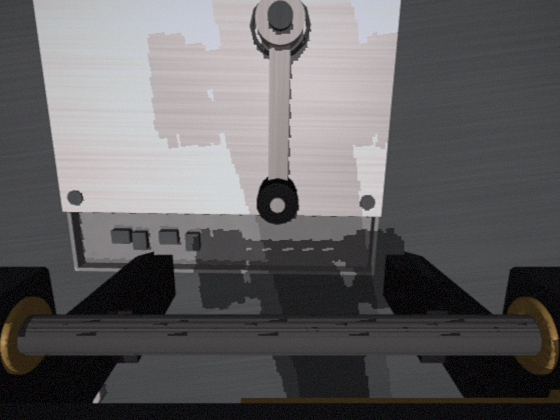

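View pics/t4.png

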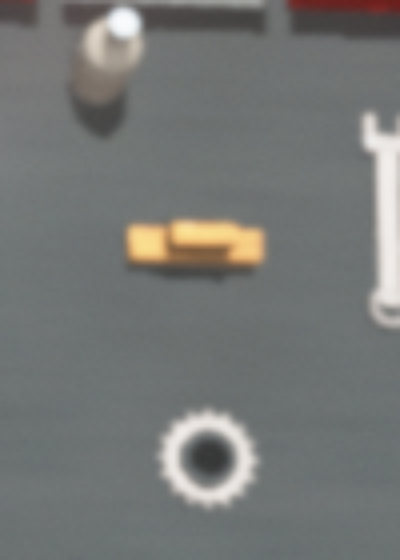

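The scraper stands upright on its base beside the cog. In the wrist view the roller top is at (277,202), the hub at (280,15), and the offcuts are in the trough.

```bash
python3 - <<'E'
from h import *
import pickle
c=pickle.load(open("w4.pkl","rb"))
A=ray("wrist",(277.5,201),.068,c)[:2];B=ray("wrist",(280,14),.064,c)[:2];print(A,B,np.linalg.norm(A-B))
a,t=-.1352,np.array([.6017,.0703]);M=R.from_rotvec([0,0,a]).as_matrix()[:2,:2]
print((M.T@(A-t)*1e3).round(1),(M.T@(B-t)*1e3).round(1))
E
python3 d.py -68.7 -45 .05 0 f
```

```text
[0.52901224 0.03418573] [0.64587034 0.01790489] 0.11798678377115981
[-67.2 -45.6] [ 50.8 -46. ]
[ 3.100e-03 -1.000e-04  1.258e-01] [0.0004 0.001  0.0109] [-0.2   0.65  0.07  1.94 -0.09  0.56 -1.76] 15.3
```

Joint 7 would run out of range during the arc, so I'll first turn the gripper by half a turn, which gives the same grasp.

To row units: 0.003 m / 0.8 = 0.0038, -3.1 rad / 3.1416 = -0.9868.

```bash
echo '[[1, 0.0038, 0, 0, 0, 0, -0.9868], [1, 0.0038, 0, 0, 0, 0, -0.9868], [1, 0.0038, 0, 0, 0, 0, -0.9868], [1, 0.0038, 0, 0, 0, 0, -0.9868], [1, 0.0038, 0, 0, 0, 0, -0.9868], [1, 0.0038, 0, 0, 0, 0, -0.9868], [1, 0.0038, 0, 0, 0, 0, -0.9868], [1, 0.0038, 0, 0, 0, 0, -0.9868], [1, 0.0038, 0, 0, 0, 0, -0.9868], [1, 0.0038, 0, 0, 0, 0, -0.9868]]' | python3 steer.py >/dev/null; echo '[[1, 0, 0, 0, 0, 0, -0.5093], [1, 0, 0, 0, 0, 0, -0.5093], [1, 0, 0, 0, 0, 0, -0.5093], [1, 0, 0, 0, 0, 0, -0.5093], [1, 0, 0, 0, 0, 0, -0.5093], [1, 0, 0, 0, 0, 0, -0.5093], [1, 0, 0, 0, 0, 0, -0.5093], [1, 0, 0, 0, 0, 0, -0.5093], [1, 0, 0, 0, 0, 0, -0.5093], [1, 0, 0, 0, 0, 0, -0.5093]]' | python3 steer.py >/dev/null; python3 d.py -68.5 -45.3 .038 3.1416 f
```

```text
[2.000e-04 1.000e-04 1.382e-01] [-2.000e-04  1.000e-04 -1.253e-01] [ 0.31  0.76 -0.78  1.9   0.74  0.8   0.42] 17.3
```

To row units: 0.138 m / 0.8 = 0.1725, 0.13 m / 0.8 = 0.1625, -0.125 rad / 3.1416 = -0.0398.

```bash
echo '[[1, 0, 0, 0, 0, 0, -0.0398], [1, 0, 0, 0.0375, 0, 0, -0.0398], [1, 0, 0, 0.0875, 0, 0, -0.0398], [1, 0, 0, 0.1375, 0, 0, -0.0398], [1, 0, 0, 0.1625, 0, 0, -0.0398], [1, 0, 0, 0.1725, 0, 0, -0.0398], [1, 0, 0, 0.1725, 0, 0, -0.0398]]' | python3 steer.py; python3 d.py -68.5 -45.3 .038 3.1416 f
```

```text
clock: 18.0
tool_pos: [0.5276, 0.0349, 0.0377]
eef_rot: [0.071, 0.997, -0.0, -0.001]
contact_force: [-0.6, -0.2, -0.2]
opening: 0.997
finger_force: 0.0
[-0.0002 -0.0002 -0.0003] [-0.0004 -0.0012 -0.0063] [ 0.2   0.96 -0.6   1.97  1.06  0.56  0.27] 18.0
```

```bash
echo '[[0, 0, 0, 0, 0, 0, 0], [0, 0, 0, 0, 0, 0, 0], [0, 0, 0, 0, 0, 0, 0], [0, 0, 0, 0, 0, 0, 0], [0, 0, 0, 0, 0, 0, 0], [0, 0, 0, 0, 0, 0, 0], [0, 0, 0, 0, 0, 0, 0], [0, 0, 0, 0, 0, 0, 0], [0, 0, 0, 0, 0, 0, 0], [0, 0, 0, 0, 0, 0, 0]]' | python3 steer.py 45
```

```text
clock: 19.0
tool_pos: [0.528, 0.0359, 0.0384]
eef_rot: [0.07, 0.998, 0.001, 0.0]
contact_force: [0.9, 2.8, -1.7]
opening: 0.33
finger_force: 45.0
```

To row units: 0.0909 m / 0.8 = 0.1136, 0.0238 m / 0.8 = 0.0298, 0.86 rad / 3.1416 = 0.2737.

```bash
echo '[[0, -0.0008, 0.015, 0, 0, 0, 0.0318], [0, -0.003, 0.0298, 0, 0, 0, 0.0637], [0, -0.0068, 0.0444, 0, 0, 0, 0.0955], [0, -0.0119, 0.0584, 0, 0, 0, 0.1273], [0, -0.0184, 0.0719, 0, 0, 0, 0.1592], [0, -0.0263, 0.0848, 0, 0, 0, 0.191], [0, -0.0353, 0.0966, 0, 0, 0, 0.2228], [0, -0.0455, 0.1076, 0, 0, 0, 0.2546], [0, -0.0521, 0.1136, 0, 0, 0, 0.2737], [0, -0.0521, 0.1136, 0, 0, 0, 0.2737]]' | python3 steer.py
cat > q.py <<'E'
from h import *
s=r.get_state();a,t=-.1352,np.array([.6017,.0703]);M=R.from_rotvec([0,0,a]).as_matrix()[:2,:2]
f=M.T@(s["tool_pos"][:2]-t)*1e3; d=f-[51,-45.3]; print(f,"r",np.linalg.norm(d),"q",np.arctan2(d[1],-d[0]),s["qd"].round(3),s["q"].round(2))
E
python3 q.py
```

```text
clock: 20.0
tool_pos: [0.5797, 0.1186, 0.0382]
eef_rot: [0.479, 0.878, -0.003, -0.001]
contact_force: [-7.4, -1.7, 7.8]
opening: 0.33
finger_force: 45.0
[-28.34590525  44.89918302] r 120.1318662892018 q 0.84932504765068 [ 0.012 -0.004 -0.005  0.027  0.016 -0.004  0.029] [-0.02  0.97 -0.47  1.78  0.75  0.58 -0.39]
```

```bash
echo '[[0, 0, 0, 0, 0, 0, 0], [0, 0, 0, 0, 0, 0, 0], [0, 0, 0, 0, 0, 0, 0], [0, 0, 0, 0, 0, 0, 0], [0, 0, 0, 0, 0, 0, 0]]' | python3 steer.py;python3 q.py; python3 - <<'E'
from h import *
w=r.snapshot("wrist")[:,:,::-1]; t=cv2.resize(r.snapshot("top")[145:265,200:400,::-1],None,fx=2,fy=2,interpolation=cv2.INTER_CUBIC); s=cv2.resize(r.snapshot("side")[140:300,160:360,::-1],None,fx=2,fy=2,interpolation=cv2.INTER_CUBIC)
w=cv2.resize(w,(400,300)); o=np.zeros((560,800,3),np.uint8); o[:300,:400]=w; o[:240,400:]=t; o[240:560,400:]=s
cv2.imwrite("pics/end.png",o)
E
```

```text
clock: 20.5
tool_pos: [0.5792, 0.1183, 0.0383]
eef_rot: [0.479, 0.878, -0.002, -0.001]
contact_force: [-6.7, -0.6, 5.7]
opening: 0.329
finger_force: 45.0
[-28.77496908  44.49960983] r 120.11667502130295 q 0.844445854176697 [ 0.001  0.001 -0.    -0.001 -0.001  0.001  0.   ] [-0.02  0.97 -0.47  1.78  0.75  0.58 -0.39]
```

View pics/end.png

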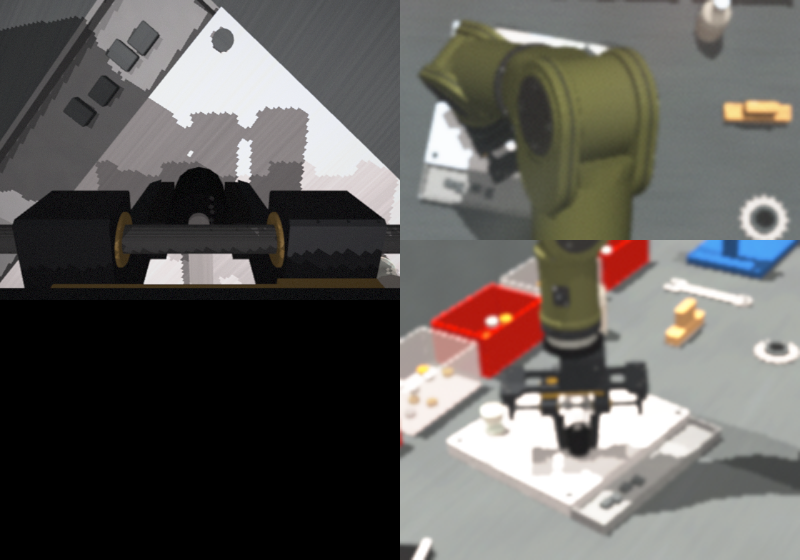

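The wrist panel shows the roller held between the pads at about (200,190). The offcuts are in the trough and the scraper is standing. The arm is still at q≈0.845.

```bash
python3 -c "
from plant import r
print(r.finish_job())"
```

```text
the job is handed in; nothing more can be done
None
```

I handed the job in at about 20.7 s of the 61 s limit: all four offcuts are in the trough, the scraper stands released on its base on the bench, and the gripper holds the tensioner still at about 0.84 rad, past its click.

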